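# Hold the long reference cell in the photometer's light path

### The job

First slide the detector carriage along its rail towards the lamp until it is fully home against the stop. Then take the long sealed glass cell out of the stand, gripping it by its two broad frosted faces only and never by the clear end windows, and hold it upright in the middle of the gap between lamp and detector, so that the beam runs in through the middle of one clear end window and out through the other. Finish while holding it there, still and touching nothing but the gripper, and leave everything else where it is.

Things in the scene. Friction and masses are not known exactly. Their poses are not given: they have to be found in the camera images.
- bench: Fixed photometer bench: aluminium rail 50 mm wide, 20 high along its y axis, y -290 to 135. Origin on the table under the middle of the light gap; z up, +y runs from detector to lamp. Grey lamp housing: x -30 to 30, y 45 to 115, top at z 122, black snout to y 42. Steel stop block on the rail: y -45 to -35, top at z 50. The beam is a thin line along y at x 0, z 100.
- light_path (a point): Point on the beam axis midway between lamp and detector (when the carriage is home), 100 mm above the table; axes parallel to the bench's (y along the beam). The gap is then 90 mm long.
- carriage (a joint): Position of the detector carriage on the rail, m: 0 at the far end, growing towards the lamp (bench +y), 0.12 = home against the stop. Sliding friction about 2 N plus slight damping; it stays where it is left.
- carriage_grip (a point): Middle of the upright round steel grip post on the detector carriage, 14 mm diameter, 34 mm tall, its top 17 mm above this point. The flat top of the black detector head (50 across the rail by 60 along it) is 17 mm below this point, at 122 mm above the table. A 36 mm round tube reaches 62 mm backwards from the head, away from the lamp. Pinch or push the post.
- cell: Long sealed glass cell, 34 mm long (x), 18 wide over the frosted faces (y), 64 tall (z up), 40-80 g. Origin: centre of its underside. Frosted whitish faces look to +y and -y: cheeks 24 long, 64 high, 2.5 proud of the 13 wide clear glass; grip across y. Starts upright, loose in one of the stand's pockets (which one varies), x along the stand's x, underside 12 mm above the table.
- cell_mid (a point): Point in the middle of the long cell, 30 mm above its underside: midway between the two windows at mid height; axes as the cell's. The beam should pass through it, along the cell's x.
- cell_window_a: Clear end window of the long cell at its +x end: 13 mm wide, 60 mm high, 5 mm thick. Origin at the centre of its underside. Not to be gripped.
- cell_window_b: The like clear window at the long cell's -x end. Not to be gripped.
- stand: Fixed dark stand 200 x 56 x 24 mm (x, y, z), origin under its centre. Three equal pockets 38 x 22 mm (x, y), 12 mm deep, in a row along x at -62, 0 and 62 mm.
- square_cell: Bystander in another pocket: a square glass cell, 18 x 18 mm and 64 mm tall; origin at the centre of its underside. Leave it.
- vial: Bystander in another pocket: glass vial of 17 mm diameter, 52 mm tall with its black cap; origin at the centre of its underside. Leave it.
- reagent_bottle: Bystander: amber bottle, 60 mm diameter, 140 mm tall; origin under its centre.
- beaker: Bystander: glass beaker, 70 mm diameter, 85 mm tall; origin under its centre.
- dish: Bystander: flat glass dish, 80 mm diameter, 16 mm high; origin under its centre.
- screwdriver: Bystander: screwdriver 150 mm long, lying on the table.
- wipes_box: Bystander: cardboard box 110 x 200 x 60 mm; origin under its centre.
There are look-alikes about, which are no part of the job. Leave any blue or red look-alike of the cell alone. What is shaped like the stand but orange is not meant.

How it is judged:
By the outcome, as a careful person would: the job done as asked, in the order asked, and still so for the second after the job is handed in, while the arm keeps its last pose, push and grip.
It also fails if it takes over 58 s, if anything falls off the work surface, if the arm or the gripper's body presses on something with over 40 N, if the wrist force passes 120 N, or if a joint passes its speed limit or range.

### The arm

A 6-joint arm with a two-finger parallel gripper is mounted at the origin on the work surface. World frame = base frame: x ahead of the robot, y to its left, z up, the work surface at z = 0. Lengths are in m, angles in degrees, forces in N, time in s.
With the tool pointing down it reaches from about 0.35 to 0.775 m from the base axis. Payload 7.3 kg.
Tool frame: the origin (TCP) lies on the centre line of the jaws, within the pads' length; the fingertips stand tip_extent ahead of it and the grasp point (between the pads) lies 11 mm behind it (tip_extent is the distance from the TCP to the fingertips, in m); z points along the fingers, y is the direction in which the jaws open and shut (so a half turn about z gives the same grasp; the last joint's range is limited). The gripper opens to 92 mm and grips with 3 to 60 N. Pads are 19 mm wide; open, the fingers measure 130 mm over their backs; the gripper's body (75 mm by 190 mm) begins 47 mm behind the grasp point.
Start: joints at [66.005, 19.595, 87.324, -0, 73.075, -8.365], TCP at [0.141, 0.506, 0.235] pointing down, gripper open.
Joint ranges: [-145.02, 145.02], [-44.19, 115.74], [2.07, 154.8], [-57.11, 237.11], [16.16, 152.29], [-177.93, 177.93]. Speed limits (degrees/s): [147.25, 147.25, 180, 180, 180, 180].

### API

Orientations are given as [roll, pitch, yaw] about the fixed x, y, z axes, in that order (R = Rz(yaw) Ry(pitch) Rx(roll)).
In Python, from bench import * gives the robot as it stands. The module is installed in compiled form; this text tells all that it offers.
- The arm moves only by the tool step_arm, never from a script. Its argument "steps" is a list of rows, each a list of 3 entries, a list of its own where there are three numbers: the shift along the tool's x, y, z in mm, then the turn, a rotation vector about the tool's x, y, z in rad, then the gripper command: -1 is fully open, 1 is shut, values between are in proportion. In form: [[[tx, ty, tz], [ax, ay, az], hand], ...]. A call has 1 to 20 rows; each row shifts and turns the commanded pose from where the row before left it, along the tool's axes as they then stand; what a row does not reach is not made up. A row lasts 1/8 s, in which the tool goes at most 62.5 mm and 10.7 degrees, less where a joint would pass 70% of its speed; a pose out of reach is approached as far as the arm can. A call is refused whole if a number of a shift passes 62.5 or a number of a turn 0.188, either way. A call with a gripper value outside its range is refused whole. The fingers move at their own pace and stop on an object; "newtons" is the grip in N (left out, the last holds). Time passes only in rows, so rows that do not move let the fingers close. It gives the time, the measured TCP pose, the force and the opening at its end, in the units of the state.
- get_state(): the state, without advancing time (a new reading comes with each control period).
- get_image(name): name is "side" or "top" or "wrist"; returns a dict with "img" (400x640x3 uint8, red, green, blue), "fx", "fy", "cx", "cy" (pixels), "world_to_cam" (4x4, takes a point from world to camera coordinates); the wrist camera has in their place "mount" (4x4, takes a point from camera to tool coordinates, whose origin is the TCP and whose axes are the flange's). Camera axes: x right, y up, looking along -z (the intrinsics and any distortion apply to the point x, -y, -z); pixel columns grow to the right and rows downward; lengths in m; the calibration is good to about 2 mm. A picture is of the moment at which its call begins: read the wrist's pose just before it. There is no depth.
- close_job(): hands the job in, once; it reports no verdict.
Trained networks look in the newest picture that a camera, given by its name, has taken for a name from the list of things; names that differ only in an ending like _2 or _b are one class to them, and where a whole thing is asked for, a point or a joint stands for the part that bears it (a point fixed in the world has none). Each returns a list of dicts, best first, with "conf" (0 to 1); they miss things now and then, are a little off and sometimes report something else, mostly with a low value. They report only what shows in the picture. A call takes as long as a camera call. They do not tell look-alikes from the thing itself.
- boxes_of(camera, thing): "position" ([x, y, z] in m, in world coordinates, good to about 4 mm: the middle of the surface that is visible of it).
The state is a dict: "time_s": time; "q": joint angles; "dq": joint speeds; "joint_torque": joint torques, N m; "ee_pos": TCP position; "ee_rot": TCP orientation; "ft_force": force on the tool from outside, world axes, zero at the start; "ft_torque": the same for the moment, N m; "width": opening from 0.0 (shut) to 1.0 (fully open).
Only numpy, scipy, OpenCV 4.12 (cv2) and the standard library are available. Lean on these libraries where they do the work, as an engineer would, in place of code of your own. Each camera call takes 0.05 s, during which the arm holds its last target.

## Working session

There is one attempt and no reset: what is moved stays moved. The work goes in short steps, Python scripts to look and compute and a tool call to move; the robot and the scene stay as the last step left them, time stands still between calls to the robot, and variables do not carry over. Pictures are saved under pics/ and viewed, and the job is handed in when it is done.

Besides the shell and the picture viewer there is one more tool, called after "Emit:" in YAML: its name, and indented under it one key for each argument. step_arm: Moves the arm, as the interface text tells. Its arguments: {"type":"object","properties":{"steps":{"type":"array","items":{"type":"array"}},"newtons":{"type":"number"}},"required":["steps"]}

```bash
mkdir -p pics; cat > h.py <<'E'
from bench import *
import numpy as np, cv2, pickle
from scipy.spatial.transform import Rotation as R
def snap(c,tag):
    s=get_state(); d=get_image(c); d['s']=s
    cv2.imwrite(f'pics/{tag}.png',cv2.cvtColor(d['img'],cv2.COLOR_RGB2BGR)); pickle.dump(d,open(f'pics/{tag}.pkl','wb')); return d
def w2c(d):
    if 'world_to_cam' in d and d['world_to_cam'] is not None: return np.array(d['world_to_cam'])
    s=d['s']; T=np.eye(4); T[:3,:3]=R.from_euler('xyz',s['ee_rot'],degrees=True).as_matrix(); T[:3,3]=s['ee_pos']
    return np.linalg.inv(T@np.array(d['mount']))
def proj(d,p):
    c=w2c(d)@np.r_[p,1]; return np.array([d['cx']+d['fx']*c[0]/-c[2], d['cy']+d['fy']*-c[1]/-c[2]])
def ray(d,u,v,z):
    M=np.linalg.inv(w2c(d)); dr=M[:3,:3]@np.array([(u-d['cx'])/d['fx'],-(v-d['cy'])/d['fy'],-1]); o=M[:3,3]
    return o+dr*(z-o[2])/dr[2]
E
python3 - <<'E'
from h import *
for c in ['top','side','wrist']:
    d=snap(c,c+'0'); print(c,[k for k in d],d['fx'],d['cx'],d['cy'])
    if c!='wrist': print(np.linalg.inv(w2c(d)).round(3))
    for t in ['bench','carriage_grip','cell','cell_window_a','stand','square_cell','vial','reagent_bottle','beaker','dish','screwdriver','wipes_box']:
        print(t,[(np.round(b['position'],3).tolist(),round(b['conf'],2)) for b in boxes_of(c,t)])
print(get_state())
E
```

```text
top ['img', 'fx', 'fy', 'cx', 'cy', 'world_to_cam', 's'] 484.7300426211723 321.6389852772847 200.32669010584468
[[-0.011  0.986 -0.169  0.297]
 [-1.    -0.008  0.021  0.04 ]
 [ 0.02   0.169  0.985  1.48 ]
 [ 0.     0.     0.     1.   ]]
bench [([0.533, -0.178, 0.041], 0.7)]
carriage_grip [([0.519, -0.249, 0.116], 0.62)]
cell [([0.374, 0.283, 0.063], 0.62), ([0.472, 0.311, 0.081], 0.59), ([0.51, 0.41, 0.06], 0.44)]
cell_window_a []
stand [([0.531, 0.301, 0.022], 0.87), ([0.275, 0.402, 0.027], 0.85)]
square_cell [([0.533, 0.296, 0.071], 0.44)]
vial [([0.592, 0.283, 0.05], 0.52)]
reagent_bottle [([0.741, 0.138, 0.092], 0.91), ([0.538, -0.177, 0.039], 0.46)]
beaker [([0.321, -0.344, 0.034], 0.96), ([0.534, -0.177, 0.041], 0.57), ([0.519, -0.247, 0.115], 0.34)]
dish [([0.37, 0.02, 0.009], 0.58)]
screwdriver [([0.388, -0.15, 0.023], 0.77), ([0.531, 0.295, 0.076], 0.74)]
wipes_box [([0.777, -0.068, 0.06], 0.93)]
side ['img', 'fx', 'fy', 'cx', 'cy', 'world_to_cam', 's'] 398.44892325495596 321.5479441057128 196.51153854662536
[[-0.994  0.072 -0.085  0.437]
 [-0.111 -0.717  0.689  0.726]
 [-0.
[... 1089 characters left out ...]
ottle []
beaker []
dish []
screwdriver []
wipes_box []
{'time_s': 1.95, 'q': array([ 6.60037248e+01,  1.95970590e+01,  8.73261917e+01, -6.22544875e-04,
        7.30749626e+01, -8.36509978e+00]), 'dq': array([-0.03784974,  0.00229464, -0.02471944, -0.02852218,  0.03426428,
       -0.00589434]), 'joint_torque': array([ 2.37412114e-04, -4.31125903e+01, -2.44471908e+01,  7.17755221e-02,
        4.83946467e-02,  1.01824136e-05]), 'ee_pos': array([0.14144101, 0.50559333, 0.23471292]), 'ee_rot': array([1.79998319e+02, 8.49170310e-04, 1.64369006e+02]), 'ft_force': array([ 0.47014433,  0.1243381 , -0.07110153]), 'ft_torque': array([-0.01715728,  0.03964222, -0.00946938]), 'width': 0.9968701750656155}
```

View pics/top0.png

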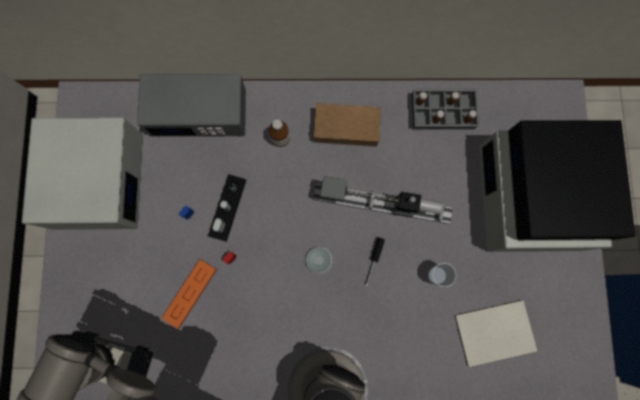

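View pics/side0.png

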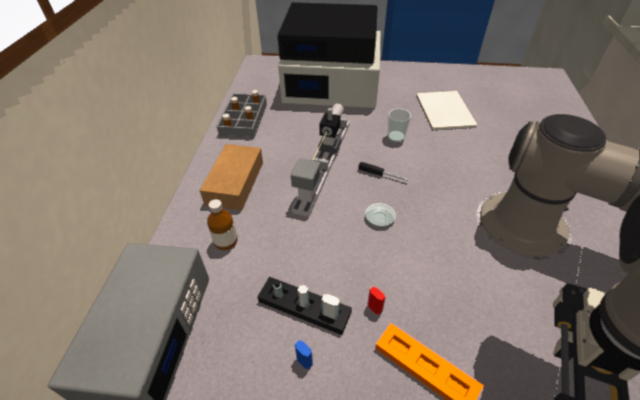

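```bash
python3 - <<'E'
import bench
print([(k,getattr(bench,k)) for k in dir(bench) if not k.startswith('__')])
import cv2
a=cv2.imread('pics/top0.png'); b=cv2.imread('pics/side0.png')
cv2.imwrite('pics/t_rail.png',cv2.resize(a[150:350,320:480],None,fx=3.75,fy=3,interpolation=2)[:600])
cv2.imwrite('pics/t_rail.png',cv2.resize(a[200:330,320:460],None,fx=4.5,fy=4.5,interpolation=2))
cv2.imwrite('pics/t_stand.png',cv2.resize(a[80:250,160:290],None,fx=3.5,fy=3.5,interpolation=2))
cv2.imwrite('pics/s_stand.png',cv2.resize(b[190:330,190:400],None,fx=3.8,fy=3.8,interpolation=2))
E
```

```text
[('IKError', <class 'bench.IKError'>), ('boxes_of', <function make.<locals>.keyed.<locals>.call at 0x7ff5851c0720>), ('close_job', <function connect.<locals>.done at 0x7ff58513b740>), ('get_image', <function make.<locals>.drawn_camera at 0x7ff5851c00e0>), ('get_state', <function make.<locals>.<lambda> at 0x7ff5851c05e0>), ('tip_extent', 0.008)]
```

```bash
python3 - <<'E'
import cv2
a=cv2.imread('pics/top0.png'); b=cv2.imread('pics/side0.png')
x=cv2.resize(a[160:240,300:460],None,fx=5,fy=5,interpolation=2); cv2.imwrite('pics/t_rail.png',x)
cv2.imwrite('pics/t_stand.png',cv2.resize(a[165:275,170:280],None,fx=5.4,fy=5.4,interpolation=2))
cv2.imwrite('pics/s_stand.png',cv2.resize(b[260:345,245:395],None,fx=5.3,fy=5.3,interpolation=2))
E
```

```text
(no output)
```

View pics/t_rail.png

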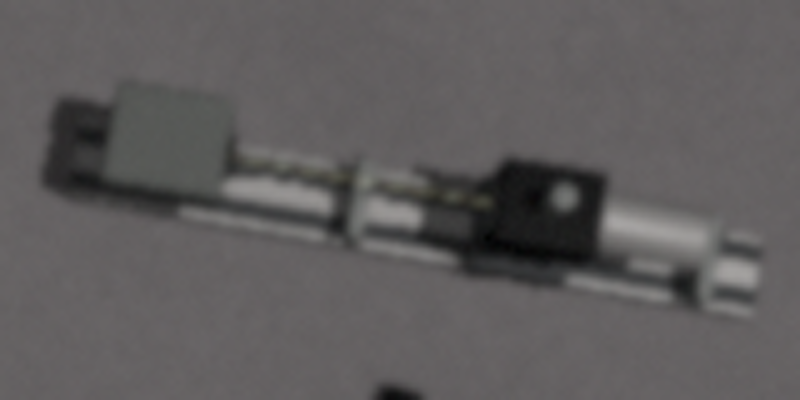

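View pics/t_stand.png

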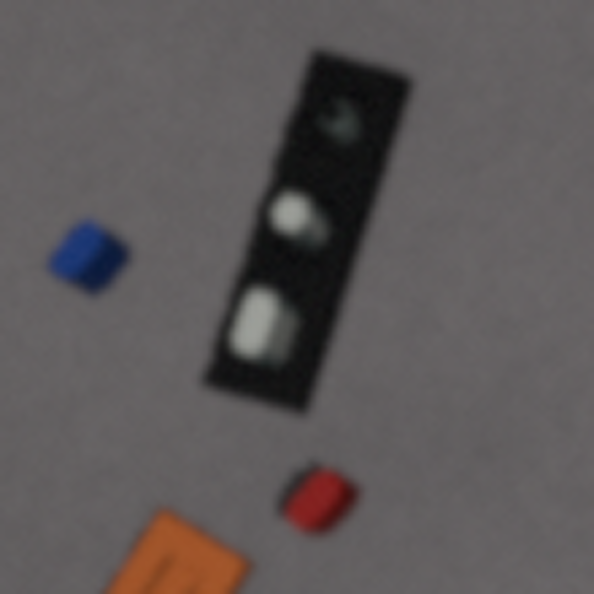

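View pics/s_stand.png

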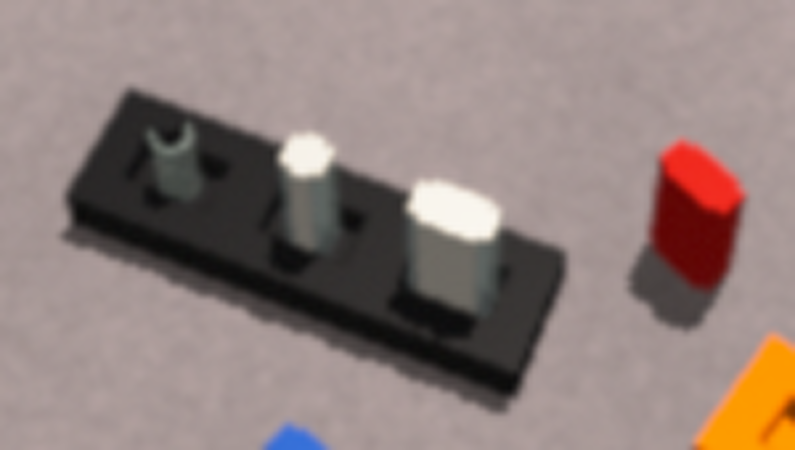

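```bash
cat > fit.py <<'E'
from h import *
from scipy.optimize import least_squares
def W(p,q): 
    c,s=np.cos(p[2]),np.sin(p[2]); return np.array([p[0]+c*q[0]-s*q[1],p[1]+s*q[0]+c*q[1],q[2]])
def fit(d,pts,x0,extra=None):
    def f(p): return np.concatenate([proj(d,W(p,q(p) if callable(q) else q))-uv for q,uv in pts])
    return least_squares(f,x0,loss='soft_l1')
E
python3 - <<'E'
from fit import *
d=pickle.load(open('pics/top0.pkl','rb'))
k=lambda u,v:np.array([300+u/5-.5+.1,160+v/5-.4])
# image: up=+wx ; bench +x ~ world +x
pts=[((.03,.115,.122),k(115,80)),((.03,.045,.122),k(240,97)),((-.03,.045,.122),k(225,195)),((-.03,.115,.122),k(103,180))]
# head: unknown offset s; 50 across, 60 along
H=[(.025,.03,k(505,158)),(.025,-.03,k(608,170)),(-.025,-.03,k(598,262)),(-.025,.03,k(487,247))]
for x,y,uv in H: pts.append((lambda p,x=x,y=y:(x,y+p[3],.122),uv))
pts.append((lambda p:(0,p[3]+p[4],.156),k(566,195)))
r=fit(d,pts,[.55,-.1,-.15,-.15,0]); print(r.x, np.degrees(r.x[2]),r.fun.reshape(-1,2).round(1).tolist())
p=r.x
for q in [(0,-.29,.02),(0,.135,.02),(.025,-.29,.02),(-.025,-.29,.02),(-.025,.135,.02),(.025,.135,.02)]: print(q,W(p,q).round(3),((proj(d,W(p,q))-[300,160])*5).round())
print('post',W(p,(0,p[3]+p[4],.139)))
k=lambda u,v:np.array([170+u/5.4-.4,165+v/5.4-.4])
# stand: long axis x. corners at top z .024
S=[k(316,50),k(411,78),k(307,412),k(206,381)]
# choose x along up-right direction
pts=[((.1,.028,.024),S[0]),((.1,-.028,.024),S[1]),((-.1,-.028,.024),S[2]),((-.1,.028,.024),S[3])]
r=fit(d,pts,[.53,.3,-.2]); print('stand',r.x,np.degrees(r.x[2]),r.fun.round(1))
for q in [-.062,0,.062]: print(W(r.x,(q,0,.012)))
print('top centre long cell',ray(d,*k(257,323),.076))
E
```

```text
[ 0.55139525 -0.10294767 -0.18811398 -0.13969092 -0.00194516] -10.778137405564749 [[1.0, -0.4], [-0.0, 0.5], [-0.5, 1.2], [-0.3, -0.2], [-0.1, -0.5], [0.0, 0.8], [-0.5, -0.6], [0.9, -1.3], [-0.1, 0.5]]
(0, -0.29, 0.02) [ 0.497 -0.388  0.02 ] [757. 276.]
(0, 0.135, 0.02) [0.577 0.03  0.02 ] [ 73. 154.]
(0.025, -0.29, 0.02) [ 0.522 -0.393  0.02 ] [763. 237.]
(-0.025, -0.29, 0.02) [ 0.473 -0.383  0.02 ] [752. 316.]
(-0.025, 0.135, 0.02) [0.552 0.034 0.02 ] [ 66. 193.]
(0.025, 0.135, 0.02) [0.601 0.025 0.02 ] [ 80. 115.]
post [ 0.52490839 -0.2420851   0.139     ]
stand [ 0.52817023  0.29518448 -0.28756335] -16.47616629067888 [ 0.2 -0.4  0.1 -0.7 -0.6  0.3  0.2  0.9]
[0.46871609 0.3127687  0.012     ]
[0.52817023 0.29518448 0.012     ]
[0.58762438 0.27760026 0.012     ]
top centre long cell [0.46866184 0.31361766 0.076     ]
```

```bash
cat > plan.py <<'E'
from h import *
def plan(tx,ty,tz,psi,s=None):
    s=s or get_state(); Rm=R.from_euler('xyz',s['ee_rot'],degrees=True)
    d=np.array([tx,ty,tz])-s['ee_pos']; Rt=R.from_euler('xyz',[180,0,psi],degrees=True)
    rv=(Rm.inv()*Rt).as_rotvec()
    # shift in final tool axes and current tool axes
    print('pos',s['ee_pos'].round(4),'rot',s['ee_rot'].round(2),'cur-frame mm',(Rm.inv().apply(d)*1e3).round(2),'final-frame mm',(Rt.inv().apply(d)*1e3).round(2),'rotvec',rv.round(4),'t',s['time_s'])
E
python3 - <<'E'
from plan import *
d=pickle.load(open('pics/wrist0.pkl','rb')); print(np.array(d['mount']).round(3))
for t in [(.469,.313,.235,163.5),(.45,.27,.235,163.5)]: plan(*t)
E
```

```text
[[ 0.     0.964  0.266  0.072]
 [ 1.    -0.     0.001 -0.001]
 [ 0.001  0.266 -0.964 -0.149]
 [ 0.     0.     0.     1.   ]]
pos [0.1414 0.5056 0.2347] rot [180.     0.   164.37] cur-frame mm [-3.6734e+02 -9.7210e+01 -2.8000e-01] final-frame mm [-3.6877e+02 -9.1630e+01 -2.9000e-01] rotvec [0.     0.     0.0152] t 1.95
pos [0.1414 0.5056 0.2347] rot [180.     0.   164.37] cur-frame mm [-3.6063e+02 -1.4374e+02 -2.9000e-01] final-frame mm [-3.6276e+02 -1.3826e+02 -2.9000e-01] rotvec [0.     0.     0.0152] t 1.95
```

View pics/wrist0.png

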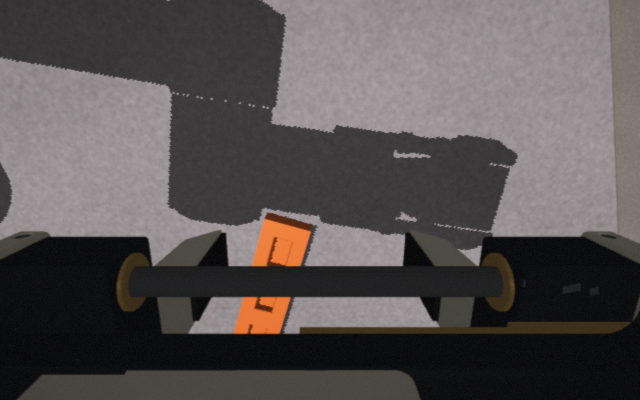

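Emit:
step_arm:
  steps:
    - [[-56, -12.3, 0], [0, 0, 0.015], -1]
    - [[-56, -12.3, 0], [0, 0, 0], -1]
    - [[-56, -12.3, 0], [0, 0, 0], -1]
    - [[-56, -12.3, 0], [0, 0, 0], -1]
    - [[-56, -12.3, 0], [0, 0, 0], -1]
    - [[-56, -12.3, 0], [0, 0, 0], -1]
    - [[-56, -12.3, 0], [0, 0, 0], -1]
    - [[-56, -12.3, 0], [0, 0, 0], -1]
    - [[0, 0, 0], [0, 0, 0], -1]

```text
time_s: 3.08
ee_pos: [0.5464, 0.2822, 0.2338]
ee_rot: [-180.0, 0.0, 163.2]
ft_force: [-0.2, 0.1, -0.8]
width: 1.003
```

```bash
python3 - <<'E'
from plan import *
d=snap('wrist','w1')
s=d['s'];print(s['ee_pos'],s['ee_rot'],s['time_s'],s['dq'].round(2))
P=(.528,.295,-.2876)
from fit import W
for q in [(-.1,.028,.024),(-.1,-.028,.024),(.1,.028,.024),(-.062,0,.076)]: print(q,proj(d,W(P,q)).round(1))
E
```

```text
[0.54641181 0.28218118 0.23377984] [-1.79965608e+02  2.10080127e-02  1.63235087e+02] 3.075 [ 3.9  -2.16  3.56  1.79  0.47  1.64]
(-0.1, 0.028, 0.024) [350.7  55.3]
(-0.1, -0.028, 0.024) [295.2  55.6]
(0.1, 0.028, 0.024) [346.6 239.6]
(-0.062, 0, 0.076) [324.1  93. ]
```

View pics/w1.png

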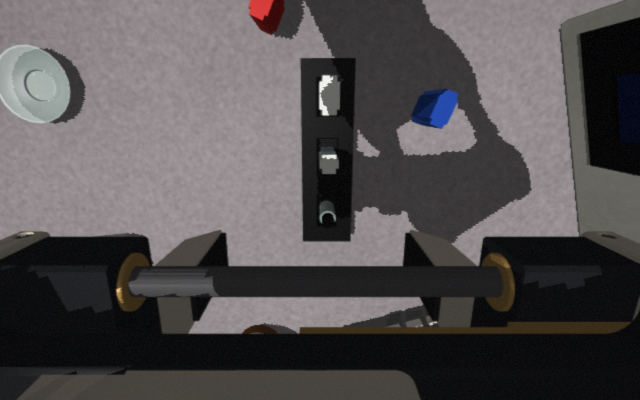

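```bash
python3 - <<'E'
from plan import *
d=snap('wrist','w2'); s=d['s'];print(s['ee_pos'],s['ee_rot'],s['time_s'],s['dq'].round(2))
from fit import W
P=(.528,.295,-.2876)
for q in [(-.1,.028,.024),(-.1,-.028,.024),(.1,.028,.024),(-.062,0,.076)]: print(q,proj(d,W(P,q)).round(1))
im=cv2.imread('pics/w2.png'); cv2.imwrite('pics/w2c.png',cv2.resize(im[45:125,290:370],None,fx=7,fy=7,interpolation=cv2.INTER_CUBIC))
cv2.imwrite('pics/w2d.png',cv2.resize(im[45:250,285:375],None,fx=2.9,fy=2.9,interpolation=cv2.INTER_CUBIC))
E
```

```text
[0.54444057 0.28361322 0.2339161 ] [-1.79973865e+02 -6.06544057e-02  1.63337129e+02] 3.125 [ 2.82 -1.59  2.03  0.58  0.26  0.54]
(-0.1, 0.028, 0.024) [350.   58.2]
(-0.1, -0.028, 0.024) [294.6  58.4]
(0.1, 0.028, 0.024) [345.7 241.7]
(-0.062, 0, 0.076) [323.3  96. ]
```

View pics/w2c.png

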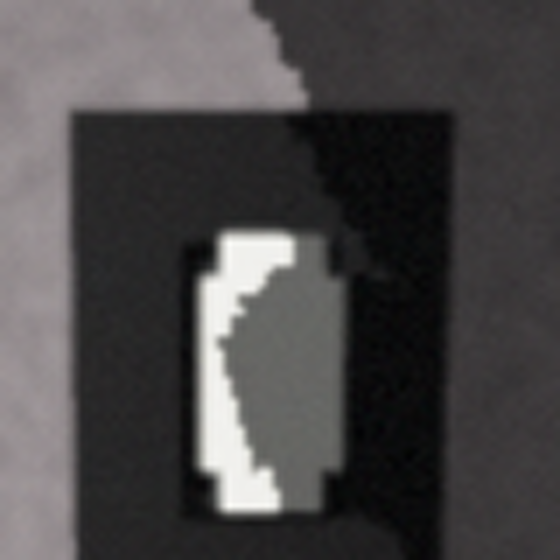

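View pics/w2d.png

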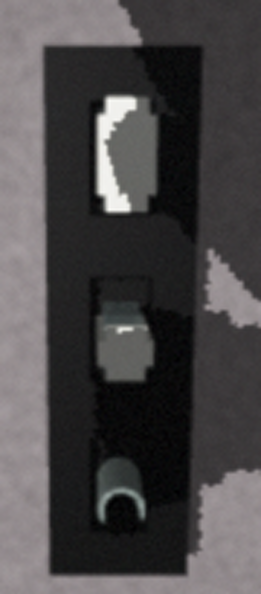

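```bash
python3 - <<'E'
from fit import *
d=pickle.load(open('pics/w2.pkl','rb'))
pts=[((-.1,.028,.024),(355-.5,61.1-.5)),((-.1,-.028,.024),(300.3-.5,60.6)),((.1,-.028,.024),(301.7,242.5)),((.1,.028,.024),(349.5,242.5))]
r=fit(d,pts,[.528,.295,-.2876]); print(r.x,np.degrees(r.x[2]),r.fun.round(1)); print(W(r.x,(-.062,0,.076)))
print('cell top',ray(d,328.4,97.7,.076), ray(d,328.4,78,.076),ray(d,328.4,118,.076))
E
```

```text
[ 0.53102546  0.29897381 -0.29026897] -16.631186744163372 [ 0.3 -0.4 -0.3 -0.4  0.1  0.6 -0.1  0.6]
[0.47161911 0.31671883 0.076     ]
cell top [0.47127433 0.31654369 0.076     ] [0.45534367 0.32112697 0.076     ] [0.48820409 0.31167297 0.076     ]
```

Emit:
step_arm:
  steps:
    - [[0, 0, 0], [0, 0, 0.163], -1]
    - [[0, 0, 0], [0, 0, 0.163], -1]
    - [[0, 0, 0], [0, 0, 0.163], -1]
    - [[0, 0, 0], [0, 0, 0.163], -1]
    - [[0, 0, 0], [0, 0, 0.163], -1]
    - [[0, 0, 0], [0, 0, 0.163], -1]
    - [[0, 0, 0], [0, 0, 0.163], -1]
    - [[0, 0, 0], [0, 0, 0.163], -1]
    - [[0, 0, 0], [0, 0, 0.163], -1]
    - [[-58, 8, 0], [0, 0, 0], -1]
    - [[-58, 8, 0], [0, 0, 0], -1]
    - [[-58, 8, 0], [0, 0, 0], -1]
    - [[-58, 8, 0], [0, 0, 0], -1]
    - [[-58, 8, 0], [0, 0, 0], -1]
    - [[-58, 8, 0], [0, 0, 0], -1]
    - [[-58, 8, 0], [0, 0, 0], -1]
    - [[-58, 8, 0], [0, 0, 0], -1]
    - [[-58, 8, 0], [0, 0, 0], -1]
    - [[-58, 8, 0], [0, 0, 0], -1]
    - [[0, 0, 0], [0, 0, 0], -1]

```text
time_s: 5.68
ee_pos: [0.5154, -0.302, 0.2344]
ee_rot: [-180.0, 0.0, 79.3]
ft_force: [0.3, 0.6, -0.7]
width: 1.001
```

Emit:
step_arm:
  steps:
    - [[0, 0, 0], [0, 0, 0], -1]
    - [[0, 0, 0], [0, 0, 0], -1]

```text
time_s: 5.92
ee_pos: [0.5164, -0.2979, 0.2351]
ee_rot: [180.0, -0.0, 79.6]
ft_force: [0.8, 0.5, -0.4]
width: 0.998
```

```bash
python3 - <<'E'
from plan import *
from fit import W
d=snap('wrist','w3'); s=d['s'];print(s['ee_pos'],s['ee_rot'],s['time_s'],s['dq'].round(2))
p=(.5514,-.10295,-.18811)
for q in [(.025,-.11,.122),(-.025,-.11,.122),(.025,-.17,.122),(0,-.1416,.156),(.025,-.045,.05),(-.025,-.045,.05)]: print(q,proj(d,W(p,q)).round(1))
E
```

```text
[ 0.51644063 -0.29794759  0.23505392] [ 1.79988157e+02 -2.20545190e-02  7.95972960e+01] 5.925 [-0.06  0.02 -0.29 -0.06  0.05 -0.15]
(0.025, -0.11, 0.122) [347.   82.4]
(-0.025, -0.11, 0.122) [280.6  82. ]
(0.025, -0.17, 0.122) [344.6 161.5]
(0, -0.1416, 0.156) [313.3 127.9]
(0.025, -0.045, 0.05) [342.   12.3]
(-0.025, -0.045, 0.05) [287.1  11.9]
```

View pics/w3.png

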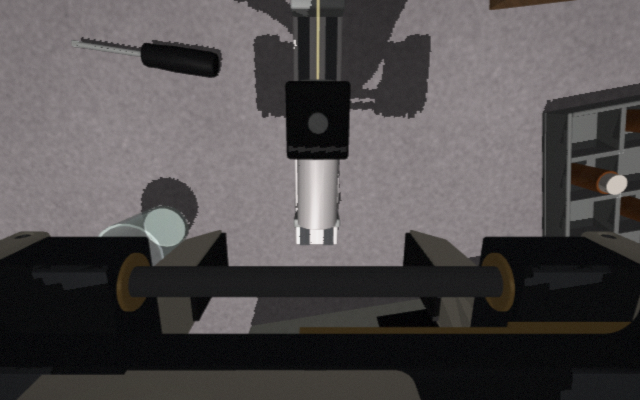

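```bash
python3 - <<'E'
from fit import *
import cv2
d=pickle.load(open('pics/w3.pkl','rb'))
im=cv2.imread('pics/w3.png'); cv2.imwrite('pics/w3c.png',cv2.resize(im[0:250,270:370],None,fx=2.4*2,fy=2.4,interpolation=cv2.INTER_CUBIC))
pts=[]
for x,y,uv in [(.025,.03,(350,82)),(.025,-.03,(347.5,158.5)),(-.025,-.03,(288,158.5)),(-.025,.03,(286.5,82))]: pts.append((lambda p,x=x,y=y:(x,y+p[3],.122),uv))
pts+=[((.025,-.29,.02),(337.5,243.5)),((-.025,-.29,.02),(295.5,243.5))]
pts.append((lambda p:(0,p[3]+p[4],.156),(318,123)))
r=fit(d,pts,[.5514,-.103,-.188,-.14,0]); print(r.x,np.degrees(r.x[2]),r.fun.reshape(-1,2).round(1).tolist())
print('post',W(r.x,(0,r.x[3]+r.x[4],0)), 'post ray',ray(d,318,123,.156))
E
```

```text
[ 0.55496823 -0.09894593 -0.18471684 -0.14369637  0.00078563] -10.583495400579602 [[1.2, -0.9], [1.3, 1.8], [-1.7, 1.6], [-1.8, -1.2], [-0.0, 0.1], [0.1, -0.1], [0.1, 0.0]]
post [ 0.52872008 -0.23942551  0.        ] post ray [ 0.5286369 -0.2394098  0.156    ]
```

View pics/w3c.png

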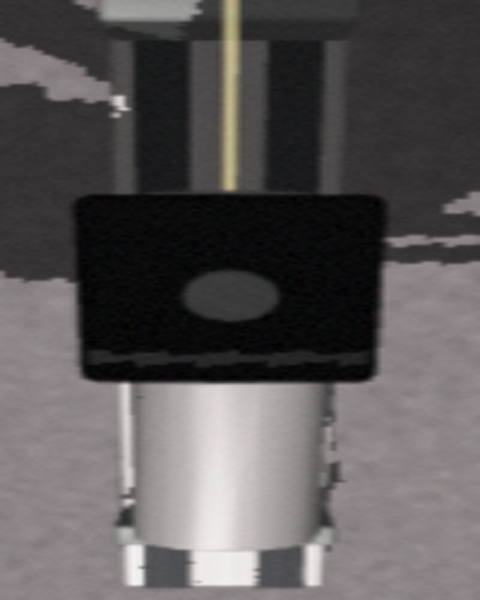

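Emit:
step_arm:
  steps:
    - [[60, 1.5, 0], [0, 0, 0.003], -1]
    - [[0, 0, 45], [0, 0, 0], -1]
    - [[0, 0, 45], [0, 0, 0], -1]
    - [[0, 0, 9], [0, 0, 0], -1]
    - [[0, 0, 0], [0, 0, 0], -1]
    - [[0, 0, 0], [0, 0, 0], -1]
  newtons: 12

```text
time_s: 6.72
ee_pos: [0.5295, -0.2418, 0.1377]
ee_rot: [179.8, 0.1, 79.3]
ft_force: [-0.5, -0.4, -0.1]
width: 1.001
```

```bash
python3 - <<'E'
from plan import *
plan(.5287,-.2394,.136,79.35)
E
```

```text
pos [ 0.5295 -0.2418  0.1377] rot [1.7981e+02 7.0000e-02 7.9290e+01] cur-frame mm [ 2.21 -1.25  1.72] final-frame mm [ 2.21 -1.25  1.73] rotvec [ 0.0033  0.0012 -0.001 ] t 6.725
```

Close on the post.

Emit:
step_arm:
  steps:
    - [[2, -1, 1], [0, 0, 0], 0]
    - [[0, 0, 0], [0, 0, 0], 1]
    - [[0, 0, 0], [0, 0, 0], 1]
    - [[0, 0, 0], [0, 0, 0], 1]
    - [[0, 0, 0], [0, 0, 0], 1]
    - [[0, 0, 0], [0, 0, 0], 1]
  newtons: 12

```text
time_s: 7.48
ee_pos: [0.5278, -0.2391, 0.1346]
ee_rot: [-180.0, -0.0, 79.3]
ft_force: [-0.4, -0.3, 0.7]
width: 0.398
```

Emit:
step_arm:
  steps:
    - [[0, 0, 0], [0, 0, 0], 1]
    - [[0, 0, 0], [0, 0, 0], 1]
    - [[0, 0, 0], [0, 0, 0], 1]
    - [[0, 0, 0], [0, 0, 0], 1]
    - [[0, 0, 0], [0, 0, 0], 1]

```text
time_s: 8.1
ee_pos: [0.5288, -0.2393, 0.1347]
ee_rot: [179.9, 0.0, 79.3]
ft_force: [5.7, -1.0, -2.6]
width: 0.151
```

Emit:
step_arm:
  steps:
    - [[10, 0, 0], [0, 0, 0], 1]
    - [[15, 0, 0], [0, 0, 0], 1]
    - [[15, 0, 0], [0, 0, 0], 1]
    - [[10, 0, 0], [0, 0, 0], 1]
    - [[5, 0, 0], [0, 0, 0], 1]
    - [[3, 0, 0], [0, 0, 0], 1]
    - [[0, 0, 0], [0, 0, 0], 1]

```text
time_s: 8.98
ee_pos: [0.5395, -0.1823, 0.1347]
ee_rot: [179.9, 0.0, 79.3]
ft_force: [5.3, -0.7, -3.1]
width: 0.147
```

Emit:
step_arm:
  steps:
    - [[2, 0, 0], [0, 0, 0], 1]
    - [[2, 0, 0], [0, 0, 0], 1]
    - [[0, 0, 0], [0, 0, 0], 1]

```text
time_s: 9.35
ee_pos: [0.5401, -0.1787, 0.1347]
ee_rot: [179.9, 0.0, 79.3]
ft_force: [4.8, -2.6, -3.7]
width: 0.147
```

Emit:
step_arm:
  steps:
    - [[2, 0, 0], [0, 0, 0], 1]
    - [[2, 0, 0], [0, 0, 0], 1]
    - [[0, 0, 0], [0, 0, 0], 1]

```text
time_s: 9.72
ee_pos: [0.5409, -0.1748, 0.1347]
ee_rot: [179.9, 0.0, 79.3]
ft_force: [5.1, -3.0, -3.9]
width: 0.149
```

Emit:
step_arm:
  steps:
    - [[2, 0, 0], [0, 0, 0], 1]
    - [[2, 0, 0], [0, 0, 0], 1]
    - [[0, 0, 0], [0, 0, 0], 1]

```text
time_s: 10.1
ee_pos: [0.5412, -0.1733, 0.1348]
ee_rot: [179.9, 0.3, 79.3]
ft_force: [2.7, -10.6, -4.6]
width: 0.15
```

Emit:
step_arm:
  steps:
    - [[1, 0, 0], [0, 0, 0], 1]
    - [[1, 0, 0], [0, 0, 0], 1]
    - [[0, 0, 0], [0, 0, 0], 1]

```text
time_s: 10.48
ee_pos: [0.5413, -0.1726, 0.1348]
ee_rot: [179.9, 0.4, 79.3]
ft_force: [0.4, -16.3, -3.9]
width: 0.153
```

Emit:
step_arm:
  steps:
    - [[1, 0, 0], [0, 0, 0], 1]
    - [[1, 0, 0], [0, 0, 0], 1]
    - [[0, 0, 0], [0, 0, 0], 1]

```text
time_s: 10.85
ee_pos: [0.5417, -0.1709, 0.1349]
ee_rot: [179.9, 0.4, 79.3]
ft_force: [-0.5, -17.2, -3.5]
width: 0.147
```

Emit:
step_arm:
  steps:
    - [[-1, 0, 0], [0, 0, 0], 1]
    - [[-1, 0, 0], [0, 0, 0], 1]
    - [[0, 0, 0], [0, 0, 0], -1]
    - [[0, 0, 0], [0, 0, 0], -1]
    - [[0, 0, 0], [0, 0, 0], -1]
    - [[0, 0, 0], [0, 0, 0], -1]

```text
time_s: 11.6
ee_pos: [0.5412, -0.1681, 0.1347]
ee_rot: [-180.0, -0.0, 79.3]
ft_force: [0.2, -1.2, -0.3]
width: 0.536
```

Emit:
step_arm:
  steps:
    - [[0, 0, -15], [0, 0, 0], -1]
    - [[0, 0, -40], [0, 0, 0], -1]
    - [[0, 0, -40], [0, 0, 0], -1]
    - [[-45, 0, -5], [0, 0, 0], -1]
    - [[0, 0, 0], [0, 0, 0], -1]
    - [[0, 0, 0], [0, 0, 0], -1]
    - [[0, 0, 0], [0, 0, 0], -1]

```text
time_s: 12.48
ee_pos: [0.5329, -0.2117, 0.2346]
ee_rot: [-180.0, -0.0, 79.3]
ft_force: [-0.1, -0.4, 0.1]
width: 1.0
```

```bash
python3 - <<'E'
from plan import *
d=snap('wrist','w4'); s=d['s'];print(s['ee_pos'],s['ee_rot'],s['time_s'],s['dq'].round(2),s['width'])
im=cv2.imread('pics/w4.png'); cv2.imwrite('pics/w4c.png',cv2.resize(im[0:250,240:400],None,fx=4,fy=2.4,interpolation=cv2.INTER_CUBIC))
E
```

```text
[ 0.53287281 -0.21168067  0.23456635] [-1.79964524e+02 -3.29980657e-02  7.93336136e+01] 12.475 [ 0.16  0.23 -0.09 -0.1  -0.16 -0.09] 0.9999605568114046
```

View pics/w4.png

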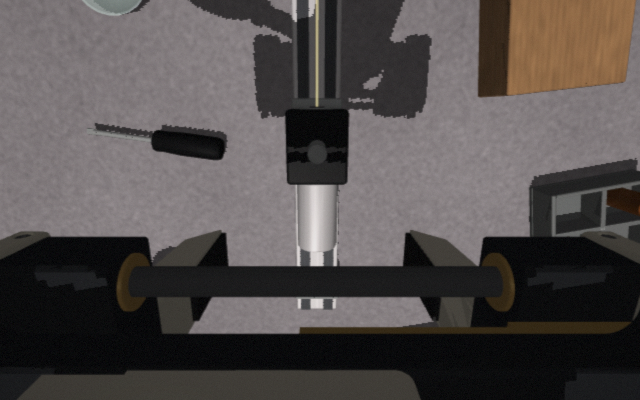

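View pics/w4c.png

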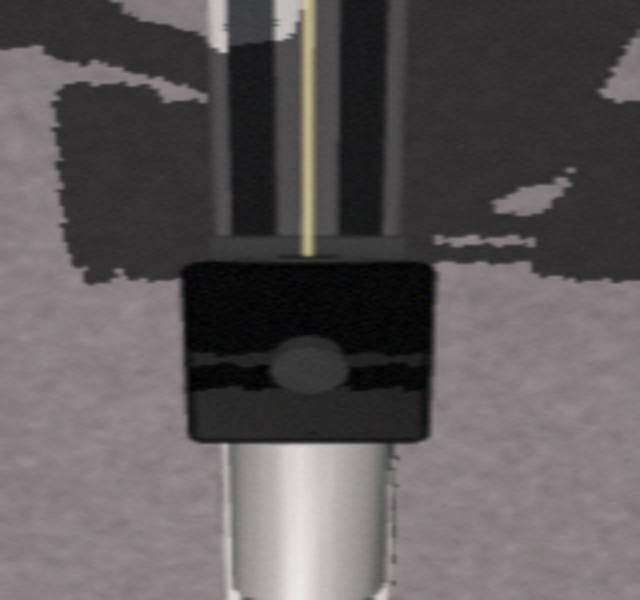

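```bash
python3 - <<'E'
from fit import *
d=pickle.load(open('pics/w4.pkl','rb'))
k=lambda u,v:np.array([240+u/4-.4,v/2.4-.3])
pts=[]
for x,y,uv in [(.025,.03,k(435,262)),(.025,-.03,k(430,442)),(-.025,-.03,k(188,442)),(-.025,.03,k(181,262))]: pts.append((lambda p,x=x,y=y:(x,y+p[3],.122),uv))
pts+=[((.025,-.29,.02),(337,308.5)),((-.025,-.29,.02),(296.5,308.5))]
pts.append(((.025,-.035,.05),k(407,236)));pts.append(((-.025,-.035,.05),k(210,236)))
pts.append((lambda p:(0,p[3]+p[4],.156),k(310,365)))
r=fit(d,pts,[.555,-.099,-.185,-.075,0]); print(r.x,np.degrees(r.x[2]),r.fun.reshape(-1,2).round(1).tolist())
print('post',W(r.x,(0,r.x[3]+r.x[4],0)))
b=r.x
# beam line ray x at z=.1
for v in (20,90): print('beam',ray(d,240+308/4-.4,v,.1))
for q in [(0,0,.1),(0,-.06,.1)]: print(W(b,q),proj(d,W(b,q)))
from plan import plan
plan(.5465,.293,.235,163.4)
E
```

```text
[ 0.55442415 -0.10020683 -0.18380748 -0.07440348  0.0012639 ] -10.531392959638435 [[1.1, -0.6], [0.4, 0.6], [-0.4, 0.7], [-0.7, -0.5], [-0.5, 0.5], [0.4, 0.5], [1.0, -0.4], [-1.4, -0.2], [-0.1, 0.0]]
post [ 0.54105612 -0.17211436  0.        ]
beam [ 0.55838314 -0.07884479  0.1       ]
beam [ 0.54885864 -0.12975002  0.1       ]
[ 0.55442415 -0.10020683  0.1       ] [316.64686595  50.26621525]
[ 0.5434577  -0.15919612  0.1       ] [316.72642488 127.28507874]
pos [ 0.5329 -0.2117  0.2345] rot [-1.7997e+02 -3.0000e-02  7.9340e+01] cur-frame mm [ 4.985e+02 -8.001e+01 -1.800e-01] final-frame mm [ 1.3118e+02  4.8754e+02 -4.7000e-01] rotvec [-1.0000e-04 -8.0000e-04 -1.4671e+00] t 12.525
```

Emit:
step_arm:
  steps:
    - [[55.4, -8.9, 0], [0, 0, 0], -1]
    - [[55.4, -8.9, 0], [0, 0, 0], -1]
    - [[55.4, -8.9, 0], [0, 0, 0], -1]
    - [[55.4, -8.9, 0], [0, 0, 0], -1]
    - [[55.4, -8.9, 0], [0, 0, 0], -1]
    - [[55.4, -8.9, 0], [0, 0, 0], -1]
    - [[55.4, -8.9, 0], [0, 0, 0], -1]
    - [[55.4, -8.9, 0], [0, 0, 0], -1]
    - [[55.4, -8.9, 0], [0, 0, 0], -1]
    - [[0, 0, 0], [0, 0, -0.163], -1]
    - [[0, 0, 0], [0, 0, -0.163], -1]
    - [[0, 0, 0], [0, 0, -0.163], -1]
    - [[0, 0, 0], [0, 0, -0.163], -1]
    - [[0, 0, 0], [0, 0, -0.163], -1]
    - [[0, 0, 0], [0, 0, -0.163], -1]
    - [[0, 0, 0], [0, 0, -0.163], -1]
    - [[0, 0, 0], [0, 0, -0.163], -1]
    - [[0, 0, 0], [0, 0, -0.163], -1]
    - [[0, 0, 0], [0, 0, 0], -1]
    - [[0, 0, 0], [0, 0, 0], -1]

```text
time_s: 15.02
ee_pos: [0.5466, 0.2925, 0.2346]
ee_rot: [-180.0, -0.0, 163.2]
ft_force: [0.4, -0.0, -0.5]
width: 1.001
```

Emit:
step_arm:
  steps:
    - [[0, 0, 0], [0, 0, 0], -1]
    - [[0, 0, 0], [0, 0, 0], -1]

```text
time_s: 15.28
ee_pos: [0.5468, 0.2922, 0.2347]
ee_rot: [180.0, -0.0, 163.3]
ft_force: [-0.4, 0.3, -0.1]
width: 1.001
```

```bash
python3 - <<'E'
from plan import *
d=snap('wrist','w5'); s=d['s'];print(s['ee_pos'],s['ee_rot'],s['time_s'],s['dq'].round(2),s['width'])
im=cv2.imread('pics/w5.png'); cv2.imwrite('pics/w5c.png',cv2.resize(im[30:250,260:400],None,fx=5,fy=2.7,interpolation=cv2.INTER_CUBIC))
cv2.imwrite('pics/w5d.png',cv2.resize(im[50:140,280:380],None,fx=6,fy=6,interpolation=cv2.INTER_CUBIC))
E
```

```text
[0.54684171 0.29220683 0.23472033] [ 1.79997096e+02 -1.65249211e-03  1.63288557e+02] 15.275 [-0.09 -0.01 -0.13 -0.12 -0.04 -0.16] 1.0006412314910405
```

View pics/w5d.png

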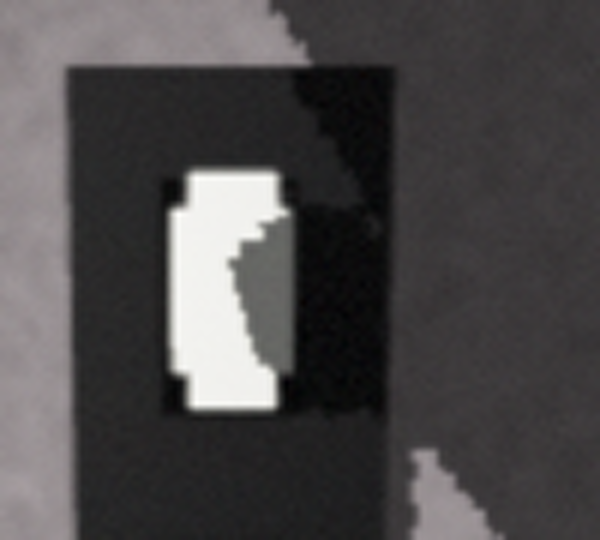

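View pics/w5c.png

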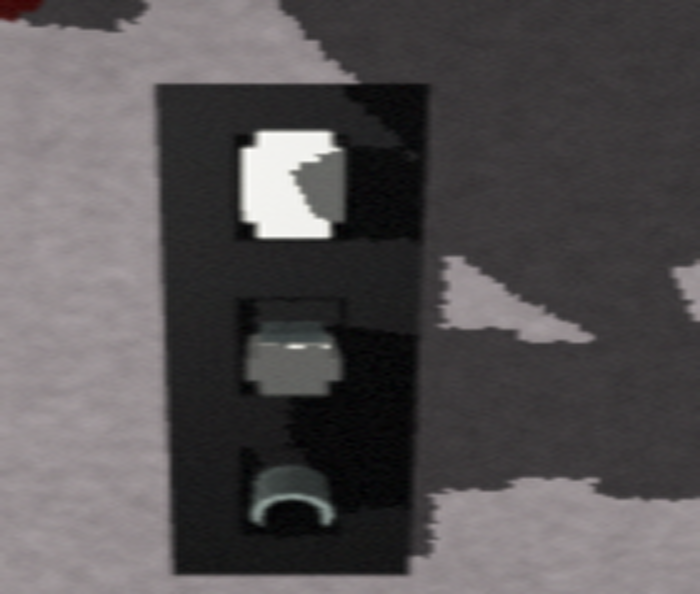

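```bash
python3 - <<'E'
from fit import *
from plan import plan
d=pickle.load(open('pics/w5.pkl','rb'))
pts=[((-.1,.028,.024),(345.6,60.6)),((-.1,-.028,.024),(290.8,60.6)),((.1,-.028,.024),(294.6,242.3)),((.1,.028,.024),(341.4,242.3))]
r=fit(d,pts,[.528,.295,-.2876]); print(r.x,np.degrees(r.x[2]),r.fun.round(1)); print(W(r.x,(-.062,0,.076)))
pc=(r.x[0],r.x[1],r.x[2]); 
c=ray(d,318.3,98,.076); print('cell top',c,ray(d,318.3,77.9,.076),ray(d,318.3,118.3,.076))
plan(c[0],c[1],.13,163.35); plan(c[0],c[1],.051,163.35)
E
```

```text
[ 0.5310775   0.29900695 -0.29043633] -16.640776011868194 [ 0.2 -0.4 -0.2 -0.3 -0.4  0.5  0.4  0.5]
[0.47167412 0.31676191 0.076     ]
cell top [0.4715232  0.31653623 0.076     ] [0.45527234 0.32136979 0.076     ] [0.48845682 0.3114996  0.076     ]
pos [0.5468 0.2922 0.2347] rot [180.   -0.  163.3] cur-frame mm [ 79.13   1.65 104.69] final-frame mm [ 79.14   1.73 104.68] rotvec [ 0.     -0.0001 -0.0009] t 15.325
pos [0.5468 0.2922 0.2347] rot [180.   -0.  163.3] cur-frame mm [ 79.13   1.65 183.69] final-frame mm [ 79.14   1.73 183.68] rotvec [ 0.     -0.0001 -0.0009] t 15.325
```

Emit:
step_arm:
  steps:
    - [[40, 1, 0], [0, 0, 0], -1]
    - [[39, 0.7, 0], [0, 0, 0], -1]
    - [[0, 0, 40], [0, 0, 0], -1]
    - [[0, 0, 40], [0, 0, 0], -1]
    - [[0, 0, 25], [0, 0, 0], -1]
    - [[0, 0, 0], [0, 0, 0], -1]
    - [[0, 0, 0], [0, 0, 0], -1]

```text
time_s: 16.2
ee_pos: [0.4724, 0.3168, 0.1309]
ee_rot: [179.9, 0.1, 163.3]
ft_force: [0.5, 0.1, 0.8]
width: 0.999
```

```bash
python3 - <<'E'
from plan import *
plan(.4715,.3166,.051,163.35)
E
```

```text
pos [0.4724 0.3168 0.1309] rot [1.7992e+02 8.0000e-02 1.6332e+02] cur-frame mm [ 0.92 -0.55 79.91] final-frame mm [ 0.81 -0.44 79.91] rotvec [ 0.0014  0.0014 -0.0005] t 16.2
```

Emit:
step_arm:
  steps:
    - [[0.3, -0.3, 30], [0, 0, 0], -1]
    - [[0, 0, 30], [0, 0, 0], -1]
    - [[0, 0, 19], [0, 0, 0], -1]
    - [[0, 0, 0], [0, 0, 0], -1]
    - [[0, 0, 0], [0, 0, 0], -1]
    - [[0, 0, 0], [0, 0, 0], -1]
  newtons: 14

```text
time_s: 16.95
ee_pos: [0.4721, 0.3167, 0.0522]
ee_rot: [179.9, 0.1, 163.3]
ft_force: [-0.5, 0.5, 0.4]
width: 1.0
```

```bash
python3 - <<'E'
from plan import *
plan(.4715,.3166,.051,163.35)
d=snap('wrist','w6')
E
```

```text
pos [0.4721 0.3167 0.0522] rot [1.7989e+02 1.1000e-01 1.6334e+02] cur-frame mm [ 0.58 -0.31  1.2 ] final-frame mm [ 0.58 -0.31  1.2 ] rotvec [ 0.0019  0.002  -0.0002] t 16.95
```

View pics/w6.png

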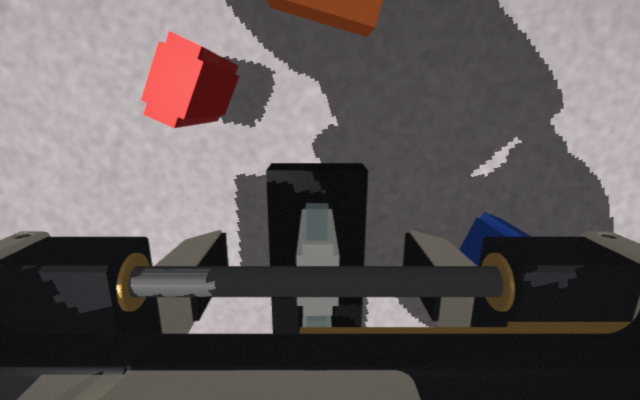

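Emit:
step_arm:
  steps:
    - [[0.5, 0, 1], [0, 0, 0], 0]
    - [[0, 0, 0], [0, 0, 0], 0]
    - [[0, 0, 0], [0, 0, 0], 0]
    - [[0, 0, 0], [0, 0, 0], 1]
    - [[0, 0, 0], [0, 0, 0], 1]
    - [[0, 0, 0], [0, 0, 0], 1]
    - [[0, 0, 0], [0, 0, 0], 1]
    - [[0, 0, 0], [0, 0, 0], 1]
  newtons: 14

```text
time_s: 18.0
ee_pos: [0.4708, 0.3165, 0.0497]
ee_rot: [180.0, 0.0, 163.3]
ft_force: [0.8, -0.3, -0.3]
width: 0.196
```

Emit:
step_arm:
  steps:
    - [[0, 0, 0], [0, 0, 0], 1]
    - [[0, 0, 0], [0, 0, 0], 1]
    - [[0, 0, 0], [0, 0, 0], 1]

```text
time_s: 18.38
ee_pos: [0.4708, 0.3165, 0.0497]
ee_rot: [180.0, 0.0, 163.3]
ft_force: [-0.7, 0.6, -0.2]
width: 0.196
```

```bash
python3 - <<'E'
from plan import *
plan(.4715,.3166,.051,163.35)
d=snap('wrist','w7')
E
```

```text
pos [0.4708 0.3165 0.0497] rot [179.99   0.   163.34] cur-frame mm [-0.59  0.33 -1.26] final-frame mm [-0.59  0.33 -1.26] rotvec [ 0.0001  0.     -0.0002] t 18.375
```

View pics/w7.png

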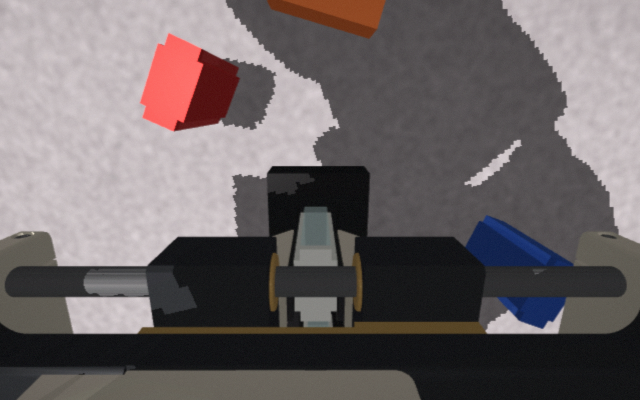

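Emit:
step_arm:
  steps:
    - [[0, 0, -10], [0, 0, 0], 1]
    - [[0, 0, -15], [0, 0, 0], 1]
    - [[0, 0, -35], [0, 0, 0], 1]
    - [[0, 0, -45], [0, 0, 0], 1]
    - [[0, 0, -45], [0, 0, 0], 1]
    - [[0, 0, -30], [0, 0, 0], 1]
    - [[0, 0, 0], [0, 0, 0], 1]

```text
time_s: 19.3
ee_pos: [0.4719, 0.3169, 0.2333]
ee_rot: [179.7, 0.3, 163.3]
ft_force: [-0.7, -0.4, -1.0]
width: 0.196
```

```bash
python3 - <<'E'
from plan import *
s=get_state(); print(s['width'],s['ft_force'])
plan(.5545,-.1000,.2297,79.45)
E
```

```text
0.19593772294731623 [-0.6852628  -0.38304776 -0.97509777]
pos [0.4719 0.3169 0.2333] rot [179.74   0.28 163.34] cur-frame mm [-198.66 -375.77    2.89] final-frame mm [-394.76  157.57    3.64] rotvec [7.4000e-03 7.0000e-04 1.4642e+00] t 19.3
```

Emit:
step_arm:
  steps:
    - [[0, 0, 0], [0, 0, 0.1], 1]
    - [[0, 0, 0], [0, 0, 0.164], 1]
    - [[0, 0, 0], [0, 0, 0.164], 1]
    - [[0, 0, 0], [0, 0, 0.164], 1]
    - [[0, 0, 0], [0, 0, 0.164], 1]
    - [[0, 0, 0], [0, 0, 0.164], 1]
    - [[0, 0, 0], [0, 0, 0.164], 1]
    - [[0, 0, 0], [0, 0, 0.164], 1]
    - [[0, 0, 0], [0, 0, 0.116], 1]
    - [[0, 0, 0], [0, 0, 0.1], 1]
    - [[-25, 10, 0], [0, 0, 0], 1]
    - [[-50, 20, 0], [0, 0, 0], 1]
    - [[-50, 20, 0], [0, 0, 0], 1]
    - [[-50, 20, 0], [0, 0, 0], 1]
    - [[-50, 20, 0], [0, 0, 0], 1]
    - [[-50, 20, 0], [0, 0, 0], 1]
    - [[-50, 20, 0], [0, 0, 0], 1]
    - [[-45, 18, 0], [0, 0, 0], 1]
    - [[-25, 10, 0], [0, 0, 0], 1]
    - [[0, 0, 0], [0, 0, 0], 1]

```text
time_s: 21.8
ee_pos: [0.5533, -0.1025, 0.2283]
ee_rot: [-179.9, -0.0, 79.3]
ft_force: [-0.3, 0.1, -0.5]
width: 0.195
```

Emit:
step_arm:
  steps:
    - [[0, 0, 0], [0, 0, 0], 1]
    - [[0, 0, 0], [0, 0, 0], 1]
    - [[0, 0, 0], [0, 0, 0], 1]

```text
time_s: 22.18
ee_pos: [0.5538, -0.0999, 0.2298]
ee_rot: [180.0, -0.0, 79.5]
ft_force: [0.7, 0.6, -0.2]
width: 0.199
```

```bash
python3 - <<'E'
from plan import *
s=get_state(); print(s['width'],s['ft_force'])
plan(.5545,-.1000,.1077,79.45)
for c in ['top','side','wrist']: snap(c,c+'8')
a=cv2.imread('pics/top8.png'); b=cv2.imread('pics/side8.png')
cv2.imwrite('pics/t8.png',cv2.resize(a[150:240,300:460],None,fx=5,fy=5,interpolation=2)); 
cv2.imwrite('pics/s8.png',cv2.resize(b[90:220,270:390],None,fx=4.6,fy=4.6,interpolation=2))
E
```

```text
0.19851421905340144 [ 0.70062005  0.59894902 -0.17798041]
pos [ 0.5538 -0.0999  0.2298] rot [ 1.7999e+02 -1.0000e-02  7.9530e+01] cur-frame mm [  0.     0.67 122.12] final-frame mm [2.0000e-02 6.9000e-01 1.2212e+02] rotvec [ 0.0001 -0.0001  0.0015] t 22.175
```

View pics/wrist8.png

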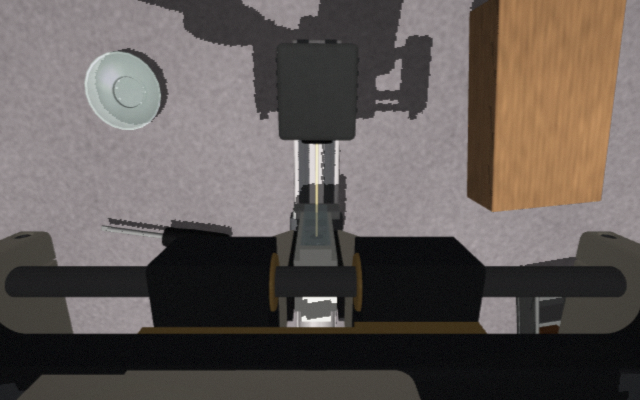

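View pics/s8.png

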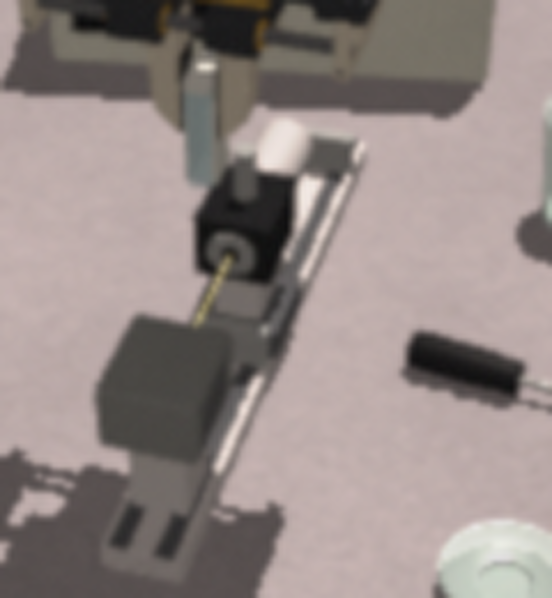

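```bash
python3 - <<'E'
from fit import *
from plan import *
d=pickle.load(open('pics/wrist8.pkl','rb')); im=cv2.imread('pics/wrist8.png')
cv2.imwrite('pics/w8c.png',cv2.resize(im[30:340,260:375],None,fx=5,fy=1.9,interpolation=2))
pts=[((.03,.115,.122),(356.5,42)),((-.03,.115,.122),(278.5,42)),((-.03,.045,.122),(278,139)),((.03,.045,.122),(355,139))]
r=fit(d,pts,[.5545,-.1,-.184]); print(r.x,np.degrees(r.x[2]),r.fun.reshape(-1,2).round(1).tolist())
for v in (150,200,230): print('beam',ray(d,317.5,v,.1))
b=(.5545,-.1,-.184)
for q in [(0,.03,.1),(0,.04,.1)]: print(proj(d,W(b,q)))
E
```

```text
[ 0.55441649 -0.09985436 -0.1847453 ] -10.585125915030881 [[2.3, -0.7], [-3.6, -0.8], [-0.3, 1.0], [0.4, 1.2]]
beam [ 0.56166775 -0.06607532  0.1       ]
beam [ 0.55375477 -0.10929417  0.1       ]
beam [ 0.54867762 -0.13702435  0.1       ]
[316.49429591 155.50540961]
[316.51925445 143.63669617]
```

View pics/w8c.png

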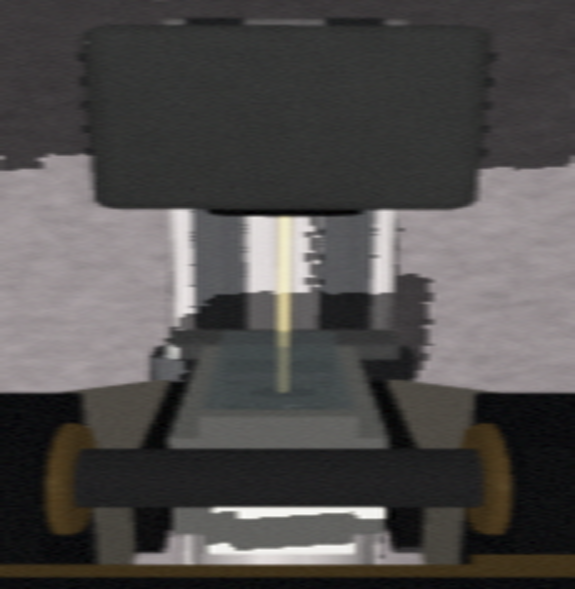

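Emit:
step_arm:
  steps:
    - [[0.4, 0.6, 15], [0, 0, 0], 1]
    - [[0, 0, 25], [0, 0, 0], 1]
    - [[0, 0, 25], [0, 0, 0], 1]
    - [[0, 0, 20], [0, 0, 0], 1]
    - [[0, 0, 15], [0, 0, 0], 1]
    - [[0, 0, 10], [0, 0, 0], 1]
    - [[0, 0, 8], [0, 0, 0], 1]
    - [[0, 0, 3], [0, 0, 0], 1]
    - [[0, 0, 0], [0, 0, 0], 1]
    - [[0, 0, 0], [0, 0, 0], 1]
    - [[0, 0, 0], [0, 0, 0], 1]
    - [[0, 0, 0], [0, 0, 0], 1]

```text
time_s: 23.82
ee_pos: [0.5546, -0.1006, 0.1089]
ee_rot: [180.0, -0.0, 79.5]
ft_force: [-0.3, -0.0, -0.7]
width: 0.197
```

```bash
python3 - <<'E'
from plan import *
s=get_state(); print(s['width'],s['ft_force'],s['dq'].round(2))
plan(.5546,-.0993,.1077,79.45)
for c in ['top','side','wrist']: snap(c,c+'9')
a=cv2.imread('pics/top9.png'); b=cv2.imread('pics/side9.png')
cv2.imwrite('pics/t9.png',cv2.resize(a[150:240,300:460],None,fx=5,fy=5,interpolation=2)); 
cv2.imwrite('pics/s9.png',cv2.resize(b[90:220,260:390],None,fx=4.6,fy=4.6,interpolation=2))
E
```

```text
0.19720779348660097 [-0.34526221 -0.04598676 -0.66171002] [-0.04  0.03 -0.02 -0.01 -0.08  0.1 ]
pos [ 0.5546 -0.1006  0.1089] rot [179.98  -0.    79.46] cur-frame mm [ 1.23 -0.27  1.21] final-frame mm [ 1.23 -0.27  1.21] rotvec [ 0.0004 -0.      0.0001] t 23.825
```

View pics/wrist9.png

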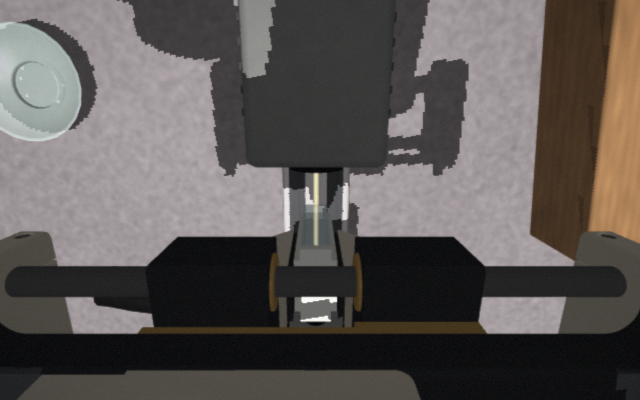

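View pics/s9.png

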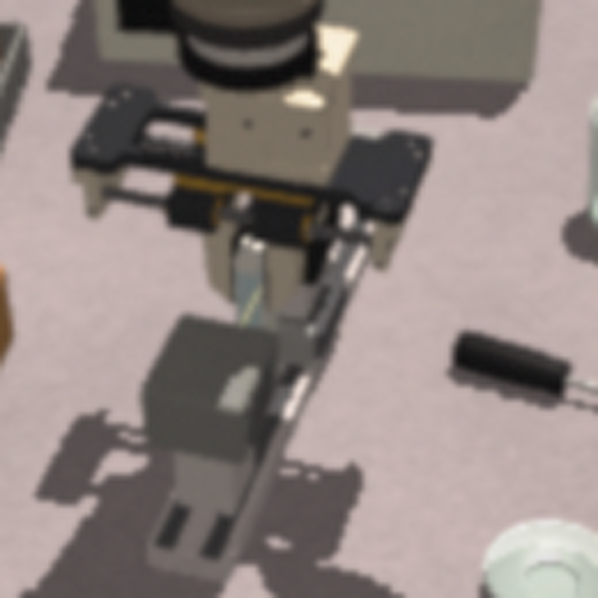

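View pics/t9.png

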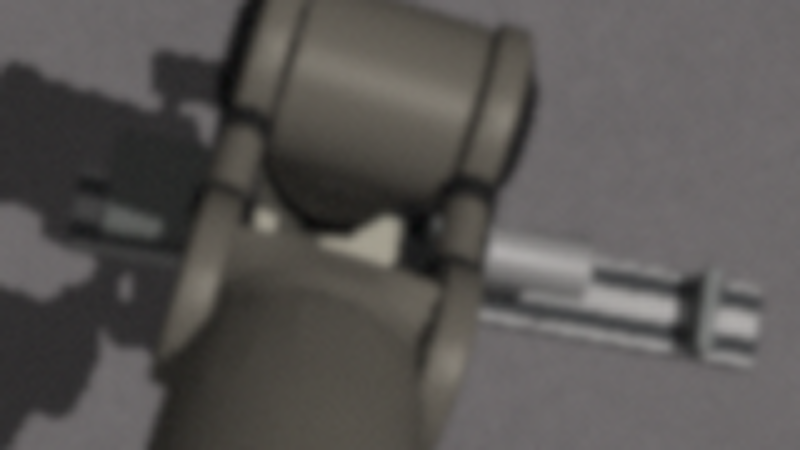

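Emit:
step_arm:
  steps:
    - [[1, -0.2, 1], [0, 0, 0], 1]
    - [[0, 0, 0], [0, 0, 0], 1]
    - [[0, 0, 0], [0, 0, 0], 1]
    - [[0, 0, 0], [0, 0, 0], 1]
    - [[0, 0, 0], [0, 0, 0], 1]
    - [[0, 0, 0], [0, 0, 0], 1]

```text
time_s: 24.72
ee_pos: [0.5545, -0.0995, 0.1077]
ee_rot: [180.0, -0.0, 79.5]
ft_force: [-1.0, -0.1, 0.1]
width: 0.195
```

```bash
python3 - <<'E'
from plan import *
s=get_state(); print(s['width'],s['ft_force'],s['dq'].round(2))
plan(.5546,-.0993,.1077,79.45)
snap('wrist','w10')
x=[cv2.resize(cv2.imread(f'pics/{n}.png')[150:340,260:375],None,fx=3.4,fy=3,interpolation=2) for n in ('w7','w10')]
cv2.imwrite('pics/cmp.png',np.hstack(x))
E
```

```text
0.194761180959553 [-0.9685544  -0.10591252  0.06921758] [-0.05  0.02  0.03  0.02 -0.03 -0.03]
pos [ 0.5545 -0.0995  0.1077] rot [ 1.800e+02 -1.000e-02  7.946e+01] cur-frame mm [ 0.22  0.02 -0.  ] final-frame mm [ 0.22  0.02 -0.  ] rotvec [ 0.     -0.0001  0.0001] t 24.725
```

View pics/cmp.png

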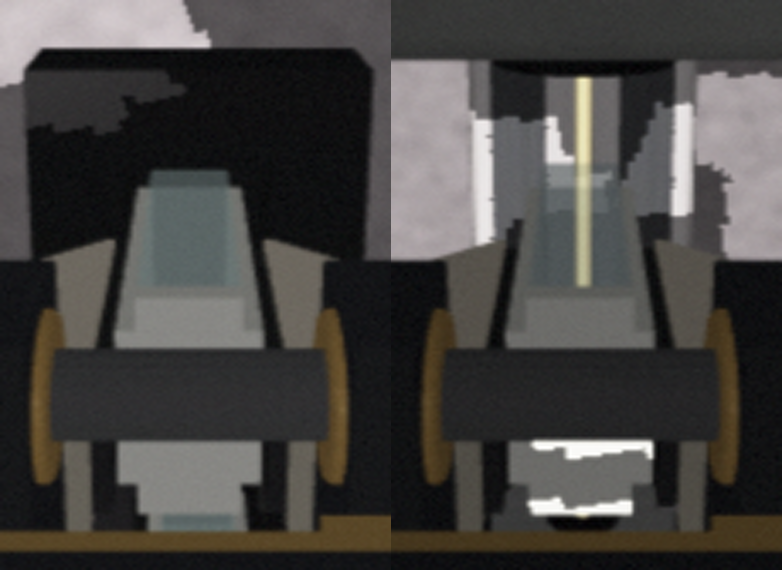

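```bash
python3 - <<'E'
from bench import *
print(close_job())
E
```

```text
the job is handed in; nothing more can be done
None
```

I slid the detector carriage home first. Then I took the long cell out of the dark stand by its two frosted faces and held it upright in the middle of the light gap. I handed the job in at about 25 s of the allowed 58 s; it reported no verdict.

- **Carriage:** I pinched the post with 12 N and slid the carriage until it stalled against the stop at about 17 N. A wrist picture taken afterwards put the detector head at bench y -74.4 mm. I expected -75 mm from the bench dimensions. I did not picture the carriage closely again after that, but nothing touched it.
- **Cell:** The gripper opening read about 18 mm, which matches the width over the frosted faces. Wrist pictures taken just after the grip and at the end show the cell had not shifted in the gripper.
- **Final hold:** The gripper was within about 0.3 mm of its target position and 0.1° of its target angle. The arm was still and the wrist force was about 1 N, which is noise level. The beam runs into the window within about 1 mm of its centre line. I worked out the cell's height from the stand's 12 mm pocket floor and did not measure it separately.
- **Disagreement:** The top camera placed both bench and stand about 4–5 mm away from where the wrist camera did. I used the wrist camera because three bench readings agreed with each other, and so did two cell readings. The post was also where the wrist camera said when the gripper closed on it.

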